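# Pin the pull handle to the spring tester and hold the spring at the mark

## Task

Take the headed steel pin out of its wooden stand and push it down through the fork and the eye of the spring tester until its collar sits on the fork, so that the T-handle is coupled to the spring rod. Then pull the T-handle along the tester, away from the spring barrel, until the rod's pointer stands over the small rider on the scale bar, not pulling on past it, and finish while still holding the handle there against the spring. Leave the rider where it is set, and the other things on the bench where they are.

Things in the scene. Friction and masses are not known exactly. Their poses are not given: they have to be found in the camera images.
- clevis_pin_grip (a point): Centre of the knob of the loose steel pin (about 60 g). Knob 18 mm across, 20 mm tall (grasp it here from above); below it a collar 22 mm across, 4 mm thick, then the shank, 10 mm across, 35 mm long, tapered end. This point is on the axis, 14 mm above the collar's underside. z: pin axis, up to the knob. Starts upright in the middle one of three 12 mm holes of the wooden stand.
- clevis_pin_seat (a point): Point on the pin's axis at the underside of its collar; lies on fork_hole when the pin is home. At the start it lies on the stand's top: a wooden block 44 x 120 mm, 42 mm tall; lift the pin 40 mm or more to clear it. The other two holes are 40 mm either side.
- pull_fork: Fork with T-handle on a carriage; slides freely (0.6 N) along its own y, +y is the pull, away from the spring barrel; 95 mm stop to stop. Starts fully back, its holes in line with the rod's eye. Origin on the bench below the holes, z up. The tester (66 mm wide, from 190 mm behind to 170 mm ahead of the origin in y) is fixed. Without the pin the handle moves alone.
- fork_hole (a point): Centre of the mouth of the fork's hole, on its top face, 59 mm above the bench; axes as pull_fork. The fork is 30 mm wide; its two cheeks have 12 mm chamfered holes, the eye between them 12.5 mm; they run through from 59 to 29 mm above the bench, with room for the pin's end below.
- handle_grip (a point): Centre of the T-handle's cross bar: black round bar 16 mm thick, 60 mm long, lying along x of pull_fork, 85 mm above the bench on a 12 mm square post, 80 mm from the fork's hole in +y. Beside the bar fingers have room in y down to 45 mm above the bench: pinch it across y from above. The pin's knob, when home, ends 83 mm above the bench.
- spring_rod (a joint): Travel of the spring rod with its eye and pointer, m: 0 fully in, grows as it is pulled out in +y of pull_fork, at most 0.095. A spring in the barrel draws it back with 3.6 N at 0 plus 0.12 N per mm (12 N at 70 mm). Once pinned it follows the handle with 1 to 3 mm of play (the handle runs ahead).
- pointer_tip (a point): End of the steel pointer that sticks out of the side of the rod's eye (on the -x side of pull_fork) over the scale bar, 44 mm above the bench. It moves along y with the rod; at rest it is level in y with the holes.
- rider_mark (a point): Middle of the top of the rider, a dark steel saddle on the scale bar, 10 mm long in y, whose upright tab ends 39 mm above the bench, just under the pointer's path. Set beforehand 40 to 70 mm in +y from the pointer's rest place. It slides if pushed with 4 N but must not be moved.
- beaker_100: Bystander, to be left alone: small clear empty beaker, 53 mm across and 71 mm tall. Origin at its foot.
- stopper_rubber: Bystander, to be left alone: black rubber stopper, 32 mm across and 28 mm tall. Origin at its foot.
- cork_a: Bystander, to be left alone: tapered cork, 26 mm across and 26 mm tall. Origin at its foot.
- spanner: Bystander, to be left alone: small flat spanner, 160 mm long, lying on the bench. Origin at its foot.

How it is judged:
On the way, in this order (a step that is already met when the one before it is completed fails the run):
1. the pin is home through fork and eye, the rod still in (z of clevis_pin_seat in the frame of fork_hole between -0.004 and 0.0035 m and horizontal distance between clevis_pin_seat and fork_hole below 0.0035 m and angle between the z axis of clevis_pin_seat and the z axis of fork_hole, either way round below 0.15 rad and value of joint spring_rod below 0.006 m), for 0.2 s.
2. with the pin home, the rod is drawn out until its pointer stands over the rider (z of clevis_pin_seat in the frame of fork_hole between -0.004 and 0.0035 m and horizontal distance between clevis_pin_seat and fork_hole below 0.0035 m and angle between the z axis of clevis_pin_seat and the z axis of fork_hole, either way round below 0.15 rad and y of pointer_tip in the frame of rider_mark between -0.005 and 0.005 m and contact force between the fingers and pull_fork above 1 N), for 0.3 s.
At the end, for the whole second after the job is handed in: The pin is home (collar within 3.5 mm of the fork's top face, axis within 3.5 mm of the hole's), the pointer is within 5 mm of the middle of the rider, so over it, and at rest, and the fingers hold the handle (over 1 N) (all of step 2 and value of joint spring_rod above 0.03 m and velocity of joint spring_rod between -0.005 and 0.005 m/s); the arm keeps its last pose, push and grip.
It fails at once if the pointer is pulled more than 12 mm past the middle of the rider (y of pointer_tip in the frame of rider_mark above 0.012 m).
It fails at once if the rider is shifted by more than 4 mm (distance of rider_mark from where it was at the start of the episode above 0.004 m).
It fails at once if a bystander is shifted by more than 30 mm (distance of any of beaker_100, stopper_rubber, cork_a, spanner from where it was at the start of the episode above 0.03 m).
It also fails if it takes over 59 s, if anything falls off the work surface, if the arm or the gripper's body presses on something with over 40 N, if the wrist force passes 120 N, or if a joint passes its speed limit or range.

## Robot

A 7-joint arm with a two-finger parallel gripper is mounted at the origin on a cart in front of the work surface, level with it; the furniture and walls round the work are solid. World frame = base frame: x ahead of the robot, y to its left, z up, the work surface at z = 0. Lengths are in m, angles in rad, forces in N, time in s.
With the tool pointing down it reaches from about 0.4 to 0.9 m from the base axis. Payload 5.6 kg.
Tool frame: the origin (TCP) lies midway between the tips of the shut fingers; the grasp point (between the pads) lies 19 mm behind it; z points along the fingers, y is the line along which they close (so a half turn about z gives the same grasp; the last joint's range is limited). The gripper opens to 92 mm and grips with 3 to 60 N. Pads are 20 mm wide; open, the fingers measure 128 mm over their backs; the gripper's body (75 mm by 189 mm) begins 69 mm behind the grasp point.
Start: joints at [-1.204, 0.468, -0.012, 1.603, 0.006, 1.071, -0.056], TCP at [0.259, 0.596, 0.215] pointing down, gripper open.
Joint ranges: [-2.53, 2.53], [-0.31, 2.02], [-1.57, 1.55], [0.28, 2.44], [-1.29, 4.43], [0.15, 1.84], [-2.92, 2.92]. Speed limits (rad/s): [2.57, 2.57, 3.14, 3.14, 3.14, 3.14, 3.14].

## Interface

Orientations are given as a 3x3 rotation matrix whose columns are the frame's x, y, z axes.
In Python, from station import env, effector, solver, viewer, workorder, search_frame, tip_of gives the robot as it stands. Calls block until the motion is done:
- env.reach(position, orientation): joint-space move of the TCP to a pose.
- env.movel(position, frame=None, rate=0.15): straight line of the TCP; frame=None keeps the orientation; rate is the mean speed in m/s.
- env.goto_joints(angles): joint-space move.
- effector.release() and effector.grasp(squeeze=None): open the fingers fully, or close them until they stop; squeeze is the grip in N (None keeps the last).
- env.pause(seconds).
- solver.inverse_kinematics(position, orientation): joint angles nearest the present ones, or None.
- env.sense(): the state.
- viewer.read_camera(name): name is "scene" or "side" or "wrist"; returns (picture, depth): 480x640x3 uint8, red, green, blue; 480x640 float32, m along the optical axis (not along the pixel's ray), 0 where there is no reading.
- viewer.camera_info(name): a dict with "intrinsics" (3x3 intrinsics, pixels), "eye" and "rotation" of the camera in the world; the wrist camera has in their place "T_tool_cam" (4x4, takes a point from camera to tool coordinates, whose origin is the TCP and whose axes are the flange's). Camera axes: x right, y up, looking along -z (the intrinsics and any distortion apply to the point x, -y, -z); pixel columns grow to the right and rows downward; lengths in m; the calibration is good to about 2 mm. The wrist camera is an equidistant fisheye: a pixel r from the principal point sees the ray r / f radians off the axis. A picture is of the moment at which its call begins: read the wrist's pose just before it. camera_info takes no time and is no camera call.
A pose or a line that the arm cannot do raises env.PlanningError and nothing moves.
- workorder.finish_job(): hands the job in; it is judged then, once.
Trained networks look in the newest picture that a camera, given by its name, has taken for a name from the list of things; names that differ only in an ending like _2 or _b are one class to them, and where a whole thing is asked for, a point or a joint stands for the part that bears it (a point fixed in the world has none). Each returns a list of dicts, best first, with "score" (0 to 1); they miss things now and then, are a little off and sometimes report something else, mostly with a low value. They report only what shows in the picture. A call takes as long as a camera call.
- search_frame(camera, name): "at" ([x, y, z] in m, in world coordinates, good to about 4 mm: the middle of the surface that is visible of it).
- tip_of(camera, name): "at" ([x, y, z] in m, in world coordinates, good to about 4 mm: a listed point, or the origin of a listed thing).
The state is a dict: "t": time; "joint_positions": joint angles; "joint_velocities": joint speeds; "tau": joint torques, N m; "ee_pos": TCP position; "tcp_rot": TCP orientation; "wrist_force": force on the tool from outside, world axes, zero at the start; "moment": the same for the moment, N m; "gripper_width": finger opening in m; "grasp_force": force on a finger pad.
Only numpy, scipy, OpenCV 4.12 (cv2) and the standard library are available. Lean on these libraries where they do the work, as an engineer would, in place of code of your own. Each camera call takes 0.05 s, during which the arm holds its last target. There are 200 camera calls.

## Working session

There is one attempt and no reset: what is moved stays moved. The work goes in short steps, each a Python script; the robot and the scene stay as the last script left them, time stands still between calls to the robot, and variables do not carry over. Pictures are saved under pics/ and viewed, at most 11 in all, crops included, and the job is handed in when it is done.

```bash
ls; mkdir -p pics; cat > h.py <<'E'
import numpy as np, cv2
from station import env, effector, solver, viewer, workorder, search_frame, tip_of
def save(n,img): cv2.imwrite('pics/'+n,img[:,:,::-1])
def P(*a): print(*[np.round(np.array(x),4).tolist() if not isinstance(x,str) else x for x in a])
E
python3 - <<'E'
from h import *
s=env.sense();P(s['t'],s['ee_pos'],s['tcp_rot'])
for c in ['scene','side']:
    im,d=viewer.read_camera(c); save(c+'0.png',im); ci=viewer.camera_info(c);P(c,ci['eye'],ci['rotation'],ci['intrinsics'])
    print([k for k in ci])
    for n in ['clevis_pin_grip','clevis_pin_seat','fork_hole','handle_grip','pointer_tip','rider_mark','pull_fork','beaker_100','stopper_rubber','cork_a','spanner']:
        r=tip_of(c,n)
        for q in r[:2]: P(n,q['at'],q['score'])
P(env.sense()['t'])
E
```

```text
pics
0.0 [0.2588, 0.5956, 0.2137] [[-0.9172, 0.3985, -0.0006], [0.3985, 0.9172, -0.0017], [-0.0001, -0.0018, -1.0]]
scene [0.0582, -0.8775, 0.7662] [[0.9045, 0.2311, -0.3585], [-0.4263, 0.5194, -0.7406], [0.015, 0.8227, 0.5683]] [[457.1695, 0.0, 319.837], [0.0, 457.1695, 241.1375], [0.0, 0.0, 1.0]]
['intrinsics', 'eye', 'rotation']
clevis_pin_grip [0.448, 0.379, 0.0525] 0.57
clevis_pin_seat [0.4489, 0.3771, 0.0379] 0.62
fork_hole [0.4468, -0.3788, 0.0577] 0.81
handle_grip [0.4346, -0.2963, 0.0825] 0.94
pointer_tip [0.4169, -0.3767, 0.0423] 0.73
rider_mark [0.4106, -0.3242, 0.0396] 0.39
pull_fork [0.4438, -0.378, -0.0026] 0.6
beaker_100 [0.569, -0.1858, 0.0025] 0.77
stopper_rubber [0.4076, -0.321, 0.0376] 0.5
cork_a [0.416, 0.242, 0.0007] 0.62
spanner [0.414, 0.0371, -0.0022] 0.77
side [0.3226, 1.1579, 0.9549] [[-0.989, 0.0926, -0.1152], [-0.1477, -0.5872, 0.7959], [0.006, 0.8041, 0.5944]] [[591.008, 0.0, 309.6303], [0.0, 591.008, 239.9569], [0.0, 0.0, 1.0]]
['intrinsics', 'eye', 'rotation']
clevis_pin_seat [0.4386, 0.3814, 0.0456] 0.7
fork_hole [0.4458, -0.3797, 0.0612] 0.72
handle_grip [0.4396, -0.2969, 0.0866] 0.7
pointer_tip [0.4169, -0.3824, 0.0448] 0.58
rider_mark [0.4128, -0.3222, 0.0431] 0.35
pull_fork [0.4447, -0.3787, 0.0026] 0.94
stopper_rubber [0.5614, 0.3392, -0.003] 0.78
stopper_rubber [0.4098, 0.0414, 0.0023] 0.31
cork_a [0.4149, 0.2441, 0.0007] 0.59
spanner [0.4104, 0.0403, 0.0001] 0.76
1.2
```

View pics/scene0.png

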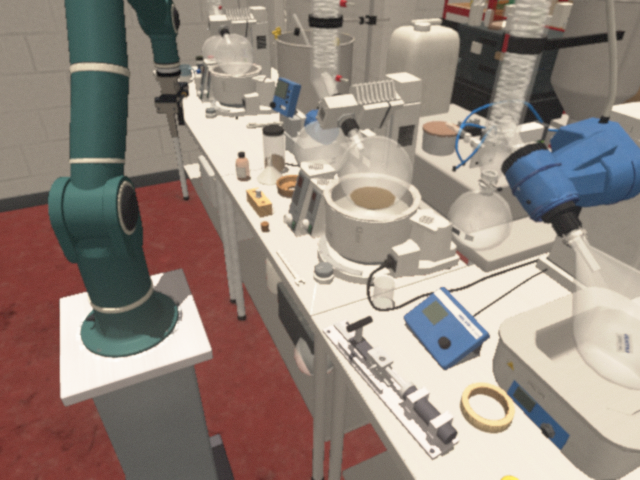

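View pics/side0.png

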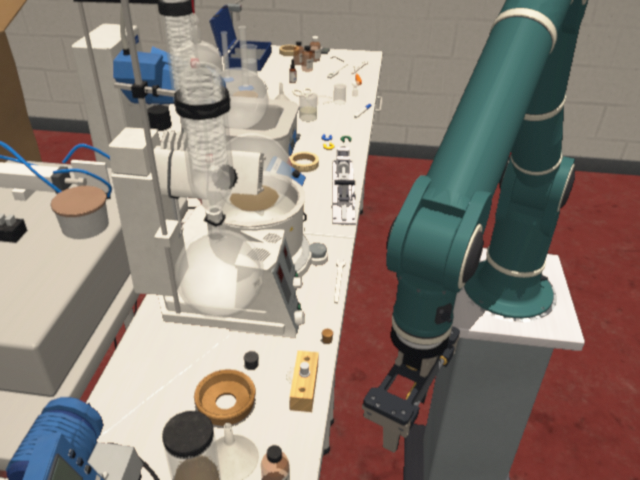

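```bash
cat >> h.py <<'E'
def cloud(c):
    im,d=viewer.read_camera(c); ci=viewer.camera_info(c); K=np.array(ci['intrinsics'])
    v,u=np.mgrid[:480,:640]; p=np.stack([(u-K[0,2])/K[0,0]*d,-(v-K[1,2])/K[1,1]*d,-d],-1)
    return im,d,p@np.array(ci['rotation']).T+np.array(ci['eye'])
E
python3 - <<'E'
from h import *
H=np.full((12,26),-1.)
for c in ['scene','side']:
    im,d,p=cloud(c); q=p[d>0]
    q=q[(q[:,0]>.3)&(q[:,0]<.9)&(abs(q[:,1])<.65)&(q[:,2]<.8)]
    np.maximum.at(H,(((q[:,0]-.3)/.05).astype(int),((q[:,1]+.65)/.05).astype(int)),q[:,2])
print('y',[int(round((-.65+.05*i)*100)) for i in range(26)])
for i in range(12): print(round(.3+.05*i,2),(H[i]*100).round().astype(int).tolist())
E
```

```text
y [-65, -60, -55, -50, -45, -40, -35, -30, -25, -20, -15, -10, -5, 0, 5, 10, 15, 20, 25, 30, 35, 40, 45, 50, 55, 60]
0.3 [-88, -88, -88, -88, -88, -89, -89, -89, -89, -88, -88, -89, -89, -89, -88, -89, -89, -89, -89, -89, -89, -89, -89, -89, 59, 58]
0.35 [1, 1, 0, 0, 0, 1, 3, 3, 2, 0, 0, 0, 1, 0, 0, 0, 0, 3, 0, 0, 0, 0, 0, 1, 0, 0]
0.4 [0, 7, 7, 7, 7, 6, 10, 10, 3, 1, 1, 1, 4, 1, 1, 1, 1, 3, 3, 5, 7, 5, 1, 1, 11, 10]
0.45 [1, 7, 7, 7, 6, 6, 9, 10, 2, 1, 1, 4, 12, 5, 6, 8, 9, 9, 2, 5, 7, 5, 1, 1, 11, 11]
0.5 [1, 3, 3, 3, 1, 1, 1, 1, 7, 8, 20, 29, 32, 31, 21, 19, 20, 23, 25, 25, 3, 4, 4, 10, 10, 17]
0.55 [1, 3, 3, 3, 5, 6, 5, 4, 7, 9, 20, 34, 35, 35, 32, 40, 41, 57, 65, 65, 27, 4, 4, 5, 17, 17]
0.6 [14, 14, 14, 13, 8, 8, 8, 8, 1, 11, 28, 34, 36, 36, 34, 43, 44, 62, 70, 66, 27, 4, 4, 4, 17, 17]
0.65 [14, 14, 14, 14, 13, 8, 9, 9, 1, 19, 20, 34, 35, 35, 26, 44, 44, 61, 65, 65, 27, 3, 1, 1, 1, 8]
0.7 [26, 26, 24, 14, 13, 0, 1, 0, 18, 19, 19, 20, 31, 16, 20, 44, 44, 71, 71, 25, 1, 1, 1, 0, 1, 15]
0.75 [28, 28, 28, 27, 13, 37, 39, 41, 66, 66, 38, 39, 8, 8, -100, 44, 44, 57, 71, 1, 1, 1, 1, 1, 17, 18]
0.8 [28, 29, 28, 28, 31, 38, 40, 41, 66, 60, 60, 8, 7, 7, 7, 43, 43, 43, 1, 1, 0, 1, 1, 0, 17, 18]
0.85 [28, 28, 27, 13, 13, 40, 42, 67, 66, 60, 60, 20, 20, 20, 20, 20, 20, 38, 20, 20, 20, 20, 20, 20, -100, -100]
```

```bash
cat >> h.py <<'E'
def Ry(a): # closing line at angle a from world y (about z up), tool down
    c,s=np.cos(a),np.sin(a); return np.array([[c,-s,0],[s,c,0],[0,0,1.]])@np.diag([-1,1,-1.])
def look(names,cam='wrist',tag=None):
    im,d=viewer.read_camera(cam)
    if tag: save(tag,im)
    for n in names:
        for q in tip_of(cam,n)[:2]: P(n,q['at'],q['score'])
    return im,d
E
python3 - <<'E'
from h import *
for c in ['scene','side']:
    im,d,p=cloud(c); q=p[d>0]; q=q[(q[:,1]>.22)&(q[:,1]<.5)&(q[:,2]>.1)&(q[:,0]>.4)]
    i=np.argsort(q[:,0])[:400:40]; P(c,q[i])
ci=viewer.camera_info('wrist');P(ci['T_tool_cam'],ci['intrinsics']);print(ci.keys())
env.reach([.41,.40,.22],Ry(0)); look(['clevis_pin_grip','clevis_pin_seat','cork_a','stopper_rubber'],tag='w1.png')
P(env.sense()['ee_pos'])
env.movel([.43,.36,.16]); look(['clevis_pin_grip','clevis_pin_seat'],tag='w2.png');P(env.sense()['ee_pos'],env.sense()['t'])
E
```

```text
scene [[0.5028, 0.2213, 0.1059], [0.5136, 0.2228, 0.1458], [0.5238, 0.2234, 0.1883], [0.5381, 0.294, 0.2032], [0.5408, 0.2852, 0.2031], [0.5425, 0.2669, 0.1913], [0.5434, 0.2692, 0.1869], [0.5455, 0.3029, 0.2364], [0.547, 0.2911, 0.2406], [0.5488, 0.2803, 0.2475]]
side [[0.5051, 0.2296, 0.1013], [0.5122, 0.2239, 0.1238], [0.5159, 0.2266, 0.1313], [0.5193, 0.2304, 0.1396], [0.5217, 0.2428, 0.1192], [0.5239, 0.2439, 0.1114], [0.5262, 0.2354, 0.1621], [0.5284, 0.2208, 0.1876], [0.53, 0.2247, 0.1798], [0.532, 0.2342, 0.1898]]
[[0.0005, 0.972, 0.2351, 0.0658], [1.0, -0.0004, -0.0003, -0.0004], [-0.0002, 0.2351, -0.972, -0.1708], [0.0, 0.0, 0.0, 1.0]] [[371.6483, 0.0, 322.2819], [0.0, 371.6483, 239.928], [0.0, 0.0, 1.0]]
dict_keys(['intrinsics', 'T_tool_cam'])
clevis_pin_grip [0.4409, 0.3746, 0.0573] 0.61
clevis_pin_seat [0.4453, 0.383, 0.0414] 0.84
cork_a [0.4173, 0.2415, 0.0043] 0.58
stopper_rubber [0.5608, 0.3384, -0.0033] 0.46
[0.4091, 0.4011, 0.2198]
clevis_pin_grip [0.4449, 0.3749, 0.0605] 0.68
clevis_pin_seat [0.4458, 0.3823, 0.0385] 0.83
clevis_pin_seat [0.4135, 0.0406, -0.0003] 0.68
[0.43, 0.3613, 0.161] 3.425
```

```bash
cat >> h.py <<'E'
def wray(px,pos,R): # wrist pixel -> world origin, direction
    ci=viewer.camera_info('wrist');K=np.array(ci['intrinsics']);T=np.array(ci['T_tool_cam'])
    a=(np.array(px,float)-K[:2,2])/K[0,0]; th=np.hypot(*a); k=np.sin(th)/max(th,1e-9)
    v=np.array([a[0]*k,-a[1]*k,-np.cos(th)]); R=np.array(R)
    return np.array(pos)+R@T[:3,3], R@T[:3,:3]@v
def wproj(p,pos,R):
    ci=viewer.camera_info('wrist');K=np.array(ci['intrinsics']);T=np.array(ci['T_tool_cam'])
    v=T[:3,:3].T@(np.array(R).T@(np.array(p)-pos)-T[:3,3]); th=np.arctan2(np.hypot(v[0],v[1]),-v[2]); h=np.hypot(v[0],v[1])
    return K[:2,2]+K[0,0]*th*np.array([v[0],-v[1]])/h
def atz(px,z,pos,R):
    o,v=wray(px,pos,R); return o+v*(z-o[2])/v[2]
E
python3 - <<'E'
from h import *
a=[.4091,.4011,.2198];b=[.43,.3613,.161]
ims=[cv2.imread('pics/w%d.png'%i) for i in (1,2)]
out=[]
for im,p in zip(ims,(a,b)):
    u=wproj([.445,.379,.056],np.array(p),Ry(0)).astype(int); print(u)
    c=im[u[1]-50:u[1]+50,max(u[0]-66,0):u[0]+66]; print(max(u[0]-66,0),u[1]-50); out.append(cv2.resize(c,(396,300) if 0 else None,fx=3,fy=3) )
m=max(o.shape[1] for o in out); out=[np.pad(o,((0,0),(0,m-o.shape[1]),(0,0))) for o in out]
cv2.imwrite('pics/c1.png',np.hstack(out))
E
```

```text
[299 261]
233 211
[345 257]
279 207
```

View pics/c1.png

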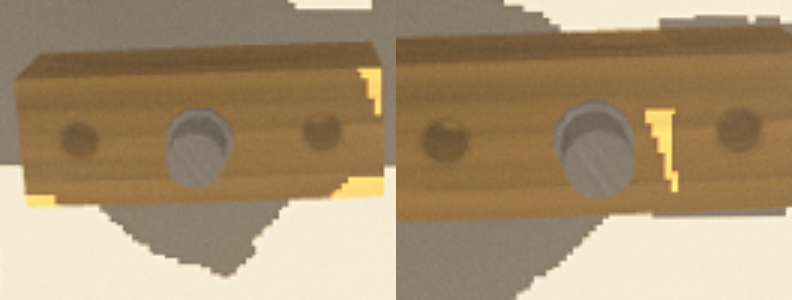

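```bash
cat >> h.py <<'E'
def tri(rays):
    A=np.zeros((3,3));b=np.zeros(3)
    for o,v in rays:
        M=np.eye(3)-np.outer(v,v);A+=M;b+=M@o
    return np.linalg.solve(A,b)
E
python3 - <<'E'
from h import *
a=[.4091,.4011,.2198];b=[.43,.3613,.161];R=Ry(0)
for n,p,q,z in [('knobtop',(298,264.3),(346.3,261.7),.066),('h1',(259,257.3),(295.3,254),.042),('h2',(340,254.7),(393,250),.042)]:
    P(n,tri([wray(p,a,R),wray(q,b,R)]),atz(p,z,a,R),atz(q,z,b,R))
s=env.sense();P(s['tcp_rot'])
E
```

```text
knobtop [0.4441, 0.3788, 0.0687] [0.4447, 0.3786, 0.066] [0.4451, 0.379, 0.066]
h1 [0.4437, 0.3396, 0.0483] [0.4452, 0.3384, 0.042] [0.4459, 0.3391, 0.042]
h2 [0.4412, 0.4179, 0.0465] [0.4423, 0.4181, 0.042] [0.4426, 0.4189, 0.042]
[[-1.0, -0.0012, 0.0012], [-0.0012, 1.0, 0.0016], [-0.0012, 0.0016, -1.0]]
```

```bash
python3 - <<'E'
from h import *
def st(n):
    s=env.sense();P(n,s['t'],s['ee_pos'],s['wrist_force'],s['gripper_width'],s['grasp_force'])
env.movel([.4447,.3789,.10],Ry(0)); env.movel([.4447,.3789,.051],Ry(0),rate=.06); st('down')
effector.grasp(25); st('grasp')
env.movel([.4447,.3789,.11],rate=.08); st('up')
look(['clevis_pin_grip','clevis_pin_seat'],tag='w3.png')
E
```

```text
down 4.975 [0.4449, 0.3791, 0.0512] [-0.2845, 0.0891, -0.7577] 0.0922 0.0
grasp 6.1 [0.4447, 0.3789, 0.051] [0.3733, -0.2967, 0.0189] 0.0168 25.0
up 6.9917 [0.4444, 0.3787, 0.1097] [0.2566, -0.069, -0.3174] 0.0169 24.9999
clevis_pin_grip [0.4455, 0.3745, 0.1218] 0.89
clevis_pin_seat [0.4448, 0.3819, 0.0995] 0.66
```

View pics/w3.png

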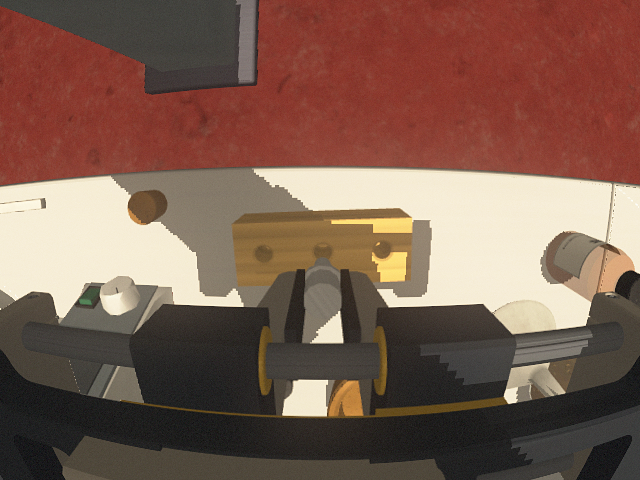

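```bash
python3 - <<'E'
from h import *
def st(n):
    s=env.sense();P(n,s['t'],s['ee_pos'],s['wrist_force'],s['gripper_width'],s['grasp_force'])
env.movel([.40,.36,.24],rate=.2); st('a')
env.reach([.41,0,.27],Ry(0)); st('b')
env.reach([.40,-.36,.24],Ry(.1)); st('c')
look(['fork_hole','handle_grip','pointer_tip','rider_mark'],tag='w4.png');s=env.sense();P(s['ee_pos'],s['tcp_rot'])
env.movel([.41,-.31,.19]); 
look(['fork_hole','handle_grip','pointer_tip','rider_mark'],tag='w5.png');s=env.sense();P(s['ee_pos'],s['tcp_rot'],s['t'])
E
```

```text
a 7.9833 [0.3998, 0.3595, 0.239] [0.0345, 0.2101, -1.3978] 0.0169 24.9999
b 9.3417 [0.4103, 0.001, 0.2698] [-0.1629, 0.0619, -0.7769] 0.0171 25.0
c 10.7 [0.401, -0.3586, 0.2398] [-0.0405, -0.4837, -0.1256] 0.0168 25.0
fork_hole [0.4116, -0.3232, 0.041] 0.32
handle_grip [0.4356, -0.2984, 0.0852] 0.81
pointer_tip [0.4211, -0.3846, 0.0477] 0.64
rider_mark [0.3982, -0.3608, 0.2481] 0.55
rider_mark [0.4114, -0.3257, 0.0358] 0.45
[0.4006, -0.3592, 0.2401] [[-0.9948, -0.1014, 0.0004], [-0.1014, 0.9948, 0.0004], [-0.0004, 0.0003, -1.0]]
fork_hole [0.446, -0.3777, 0.0618] 0.68
handle_grip [0.4348, -0.2993, 0.0852] 0.65
handle_grip [0.4438, -0.3766, 0.0602] 0.59
pointer_tip [0.4182, -0.3825, 0.0457] 0.95
rider_mark [0.4356, -0.2982, 0.0857] 0.67
rider_mark [0.4119, -0.3235, 0.044] 0.47
[0.4101, -0.3109, 0.1906] [[-0.9951, -0.0988, 0.001], [-0.0988, 0.9951, -0.0008], [-0.0009, -0.0009, -1.0]] 11.825
```

View pics/w5.png

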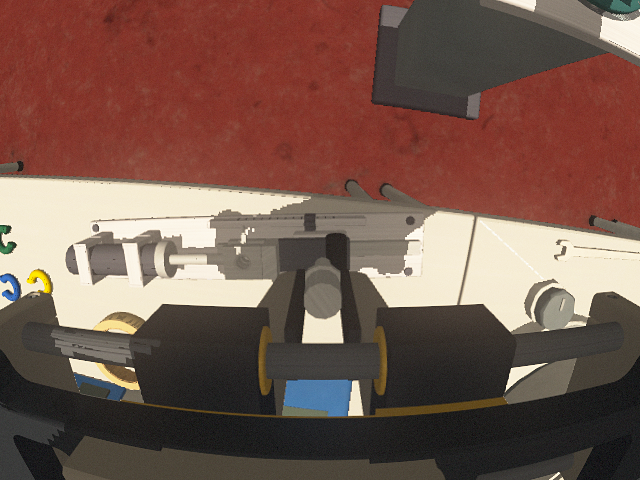

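```bash
python3 - <<'E'
from h import *
a=np.array([.4006,-.3592,.2401]);b=np.array([.4101,-.3109,.1906]);out=[]
for i,p,an in ((4,a,.1018),(5,b,.099)):
    im=cv2.imread('pics/w%d.png'%i);u=wproj([.435,-.345,.06],p,Ry(an)).astype(int)
    x0=max(u[0]-66,0);y0=max(u[1]-75,0);c=im[y0:y0+150,x0:x0+133];print(x0,y0);out.append(cv2.resize(c,(399,450)))
cv2.imwrite('pics/c2.png',np.hstack(out))
E
```

```text
267 181
213 181
```

View pics/c2.png

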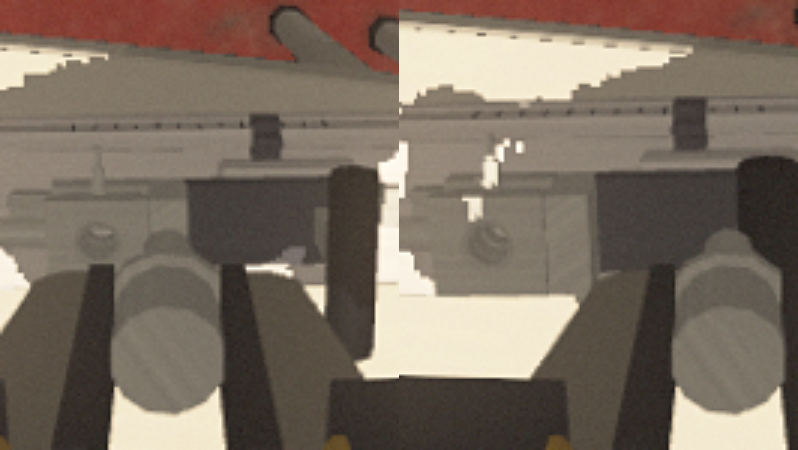

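```bash
python3 - <<'E'
from h import *
a=np.array([.4006,-.3592,.2401]);b=np.array([.4101,-.3109,.1906]);Ra=Ry(.1018);Rb=Ry(.099)
for n,p,q,z in [('hole',(299.7,260),(243.3,261.7),.059),('rider',(355.7,226),(310,222),.035),('tip',(299.7,231),(244,227),.044),('bar',(384.3,268.3),None,.093)]:
    if q: P(n,tri([wray(p,a,Ra),wray(q,b,Rb)]),atz(p,z,a,Ra),atz(q,z,b,Rb))
    else: P(n,atz(p,z,a,Ra))
# pin in hand: knob top 15mm above TCP
k=atz((322.7,301.3),b[2]+.015,b,Rb); P('knob tool',Rb.T@(k-b))
for zt in (.015,-.005,-.034,-.044): P(zt,wproj(b+Rb@np.array([0,0,-zt]),b,Rb))
P(wproj([.4447,.3789,.042],np.array([.4444,.3787,.1097]),Ry(0)))
E
```

```text
hole [0.445, -0.3778, 0.0519] [0.4423, -0.3776, 0.059] [0.4433, -0.3764, 0.059]
rider [0.4099, -0.3226, 0.0226] [0.4072, -0.324, 0.035] [0.4077, -0.3224, 0.035]
tip [0.4171, -0.3809, 0.0401] [0.4164, -0.3808, 0.044] [0.4161, -0.3801, 0.044]
bar [0.4321, -0.2997, 0.093]
knob tool [-0.0004, -0.0001, -0.015]
0.015 [322.9059, 300.5904]
-0.005 [322.8322, 285.146]
-0.034 [322.7477, 267.5342]
-0.044 [322.7233, 262.461]
[322.9728, 252.4395]
```

```bash
python3 - <<'E'
from h import *
env.movel([.4435,-.3775,.15],Ry(.13)); env.movel([.4435,-.3775,.117],rate=.08)
s=env.sense();im,d=viewer.read_camera('wrist');save('w6.png',im)
b=s['ee_pos'];R=s['tcp_rot'];P(b,R,s['t'])
for z in (.059,):P(wproj(b+np.array([0,0,z-b[2]]),b,R))
P('pintip',wproj(b+np.array([0,0,-.044]),b,R))
c=im[210:320,265:381,::-1]; cv2.imwrite('pics/c3.png',cv2.resize(c,None,fx=5,fy=5,interpolation=cv2.INTER_CUBIC))
E
```

```text
[0.4433, -0.3774, 0.1166] [[-0.9916, -0.1295, -0.0008], [-0.1295, 0.9916, 0.0003], [0.0008, 0.0004, -1.0]] 13.1
[322.6456, 256.2949]
pintip [322.6811, 262.529]
```

View pics/c3.png

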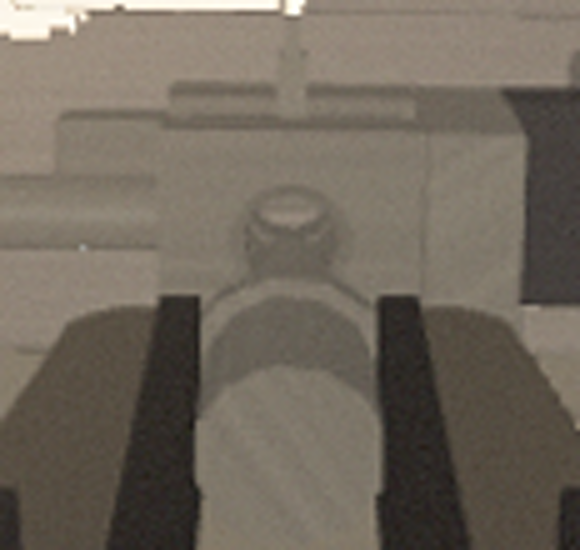

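```bash
python3 - <<'E'
from h import *
x,y=.4435,-.3775
for z in (.105,.100,.096,.092,.088,.084,.080,.076,.072,.0695):
    env.movel([x,y,z],rate=.05); s=env.sense(); P(z,s['t'],s['ee_pos'],s['wrist_force'],s['gripper_width'])
    if abs(s['wrist_force']).max()>8: print('stop');break
E
```

```text
0.105 13.5417 [0.4433, -0.3774, 0.1046] [-0.0002, 0.4078, -0.1338] 0.0171
0.1 13.7917 [0.4433, -0.3774, 0.0997] [-0.5223, 0.0109, 0.1088] 0.0172
0.096 14.0417 [0.4434, -0.3774, 0.0958] [0.4656, 0.521, -0.8937] 0.0171
0.092 14.2917 [0.4434, -0.3773, 0.0917] [-0.2746, 0.1778, -0.6784] 0.0172
0.088 14.5417 [0.4434, -0.3773, 0.0877] [-0.0152, 0.0956, -0.5918] 0.0169
0.084 14.7917 [0.4434, -0.3774, 0.0837] [0.8727, 0.2206, -0.9488] 0.0169
0.08 15.0417 [0.4434, -0.3774, 0.0797] [0.4705, -0.2939, -0.4424] 0.017
0.076 15.2917 [0.4434, -0.3774, 0.0757] [0.4569, 0.5186, -0.8599] 0.0171
0.072 15.5417 [0.4434, -0.3773, 0.0717] [0.335, -0.1122, 0.5525] 0.0171
0.0695 15.7917 [0.4434, -0.3774, 0.0693] [0.8802, -0.5381, -1.4227] 0.0171
```

```bash
python3 - <<'E'
from h import *
x,y=.4435,-.3775
def st(n):
    s=env.sense();P(n,s['t'],s['ee_pos'],s['wrist_force'],s['gripper_width'],s['grasp_force']);return s
for z in (.0685,.0675,.0668):
    env.movel([x,y,z],rate=.03); s=st(z)
    if s['wrist_force'][2]>5: print('contact');break
effector.release(); st('rel')
env.movel([x,y,.13],rate=.15)
env.movel([.41,-.33,.19],rate=.2); env.pause(.1)
s=st('look');P(s['tcp_rot']); im,d=look(['clevis_pin_seat','fork_hole','handle_grip','pointer_tip','rider_mark'],tag='w7.png')
u=wproj(np.array([.435,-.34,.06]),s['ee_pos'],s['tcp_rot']).astype(int);print(u)
x0,y0=u[0]-70,u[1]-60;print(x0,y0)
cv2.imwrite('pics/c4.png',cv2.resize(im[y0:y0+120,x0:x0+150,::-1],None,fx=5,fy=5,interpolation=cv2.INTER_CUBIC))
E
```

```text
0.0685 16.0417 [0.4435, -0.3775, 0.0684] [0.7021, -0.7047, -0.5078] 0.0173 24.9999
0.0675 16.2917 [0.4436, -0.3776, 0.0679] [-0.3583, 0.4318, 4.6027] 0.017 25.001
0.0668 16.5417 [0.4437, -0.3776, 0.0678] [-1.7242, 2.4634, 9.3431] 0.0168 25.0041
contact
rel 17.7083 [0.4435, -0.3775, 0.0668] [-0.3632, 0.5004, 0.157] 0.0922 0.0
look 18.95 [0.4099, -0.3302, 0.1889] [0.1405, 0.7615, -0.1739] 0.092 0.0
[[-0.9916, -0.1296, -0.0016], [-0.1296, 0.9916, 0.0001], [0.0016, 0.0003, -1.0]]
clevis_pin_seat [0.4449, -0.3769, 0.0596] 0.76
fork_hole [0.5666, -0.1896, -0.0015] 0.4
handle_grip [0.435, -0.298, 0.0859] 0.7
handle_grip [0.4097, 0.037, -0.0015] 0.38
pointer_tip [0.4192, -0.3816, 0.0485] 0.88
rider_mark [0.4124, -0.3233, 0.0391] 0.75
[307 259]
237 199
```

View pics/c4.png

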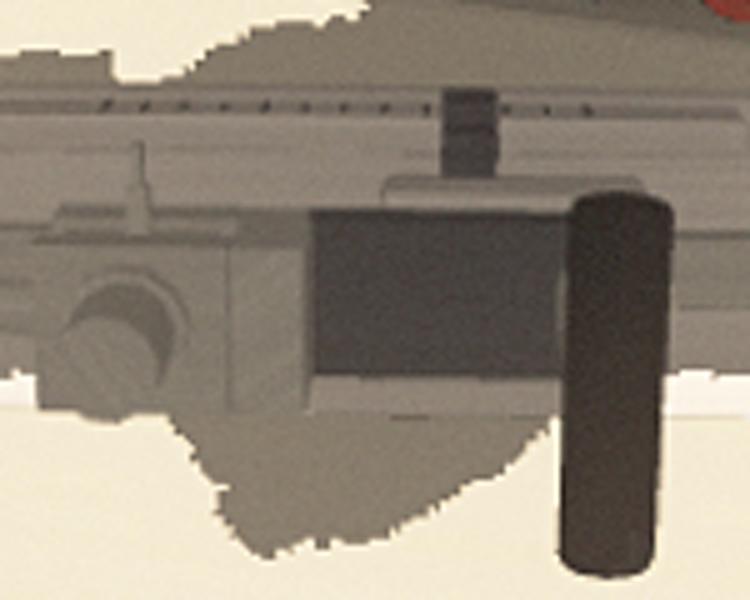

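```bash
cat >> h.py <<'E'
dv=np.array([-np.sin(.13),np.cos(.13),0])
def st(n):
    s=env.sense();P(n,s['t'],s['ee_pos'],s['wrist_force'],s['gripper_width'],s['grasp_force']);return s
E
python3 - <<'E'
from h import *
s=env.sense();b,R=s['ee_pos'],s['tcp_rot']
t=atz((264.6,228.4),.044,b,R);r=atz((330.8,225),.037,b,R);h=atz((360,276),.085,b,R);P(t,r,h,(r-t)@dv,h-np.array([.4437,-.3776,.085]))
g=np.array([.4437,-.3776,.066])+.082*dv; P(g)
env.movel(g+[0,0,.06],Ry(.13),rate=.15); env.movel(g,rate=.08); st('down')
effector.grasp(40); s0=st('grip')
p0=s0['ee_pos']
for k in (.01,.02,.03,.04):
    env.movel(g+k*dv,rate=.04); s=st(k)
    if np.linalg.norm(s['wrist_force'])>25: break
env.pause(.2);s=st('look')
im,d=look(['pointer_tip','rider_mark','clevis_pin_seat'],tag='w8.png');P(s['tcp_rot'])
u=wproj(np.array([.418,-.33,.045]),s['ee_pos'],s['tcp_rot']).astype(int)
x0,y0=max(u[0]-75,0),max(u[1]-50,0);print(x0,y0)
cv2.imwrite('pics/c5.png',cv2.resize(im[y0:y0+120,x0:x0+150,::-1],None,fx=5,fy=5,interpolation=cv2.INTER_CUBIC))
E
```

```text
[0.4164, -0.3806, 0.044] [0.4073, -0.3231, 0.037] [0.4354, -0.2972, 0.085] 0.0581 [-0.0083, 0.0804, 0.0]
[0.4331, -0.2963, 0.066]
down 20.8083 [0.4333, -0.2966, 0.0662] [-0.2313, 0.0973, -0.5703] 0.0917 0.0
grip 21.9583 [0.4331, -0.2964, 0.066] [0.362, -0.6051, -0.5959] 0.0147 39.9941
0.01 22.3583 [0.432, -0.2868, 0.066] [1.0735, -3.8459, -4.1706] 0.0148 39.9934
0.02 22.7583 [0.4308, -0.2771, 0.066] [2.6042, -4.7879, -6.7114] 0.0149 39.9929
0.03 23.1583 [0.4297, -0.2676, 0.0661] [2.8577, -5.5677, -7.7794] 0.015 39.9917
0.04 23.5583 [0.4286, -0.2581, 0.0661] [2.8335, -6.503, -6.9799] 0.0146 39.9905
look 23.7583 [0.4286, -0.2583, 0.0661] [4.5055, -7.2977, -8.1343] 0.0149 39.9899
pointer_tip [0.4148, -0.3452, 0.0451] 0.76
rider_mark [0.4094, -0.3259, 0.0416] 0.83
clevis_pin_seat [0.4383, -0.3338, 0.058] 0.57
[[-0.9917, -0.1289, 0.0017], [-0.1289, 0.9916, -0.003], [-0.0013, -0.0032, -1.0]]
121 189
```

View pics/c5.png

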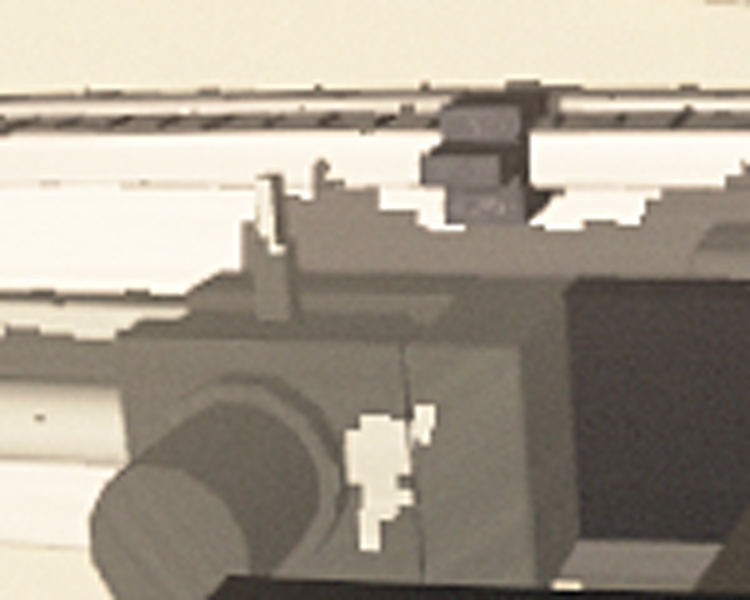

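```bash
python3 - <<'E'
from h import *
s=env.sense();b,R=s['ee_pos'],s['tcp_rot']
t=atz((174.6,224.6),.044,b,R);r=atz((213.4,221.5),.039,b,R);gap=(r-t)@dv
P(t,r,gap)
g=np.array([.4437,-.3776,.066])+.082*dv
k=.04+gap; print(k)
for q in (.04+gap*.6,.04+gap-.002): env.movel(g+q*dv,rate=.03)
env.pause(.3); s=st('look');im,d=look(['pointer_tip','rider_mark','clevis_pin_seat'],tag='w9.png');P(s['tcp_rot'])
look(['pointer_tip','rider_mark'],cam='scene')
u=wproj(np.array([.409,-.325,.042]),s['ee_pos'],s['tcp_rot']).astype(int)
x0,y0=max(u[0]-75,0),max(u[1]-50,0);print(x0,y0)
cv2.imwrite('pics/c6.png',cv2.resize(im[y0:y0+120,x0:x0+150,::-1],None,fx=5,fy=5,interpolation=cv2.INTER_CUBIC))
E
```

```text
[0.4115, -0.3441, 0.044] [0.4081, -0.3226, 0.039] 0.0218
0.06178191488774462
look 25.2167 [0.4264, -0.2395, 0.0661] [4.1539, -8.4274, -10.2685] 0.015 39.9874
pointer_tip [0.4125, -0.3252, 0.0443] 0.76
pointer_tip [0.5681, -0.1881, -0.0012] 0.52
rider_mark [0.4363, -0.3219, 0.0767] 0.26
rider_mark [0.4377, -0.3188, 0.0598] 0.24
clevis_pin_seat [0.4384, -0.3167, 0.0559] 0.72
clevis_pin_seat [0.5668, -0.1895, -0.0038] 0.47
[[-0.9917, -0.1286, 0.0027], [-0.1286, 0.9917, -0.0046], [-0.0021, -0.0049, -1.0]]
pointer_tip [0.4096, -0.3222, 0.0424] 0.66
rider_mark [0.4108, -0.32, 0.0358] 0.59
101 173
```

View pics/c6.png

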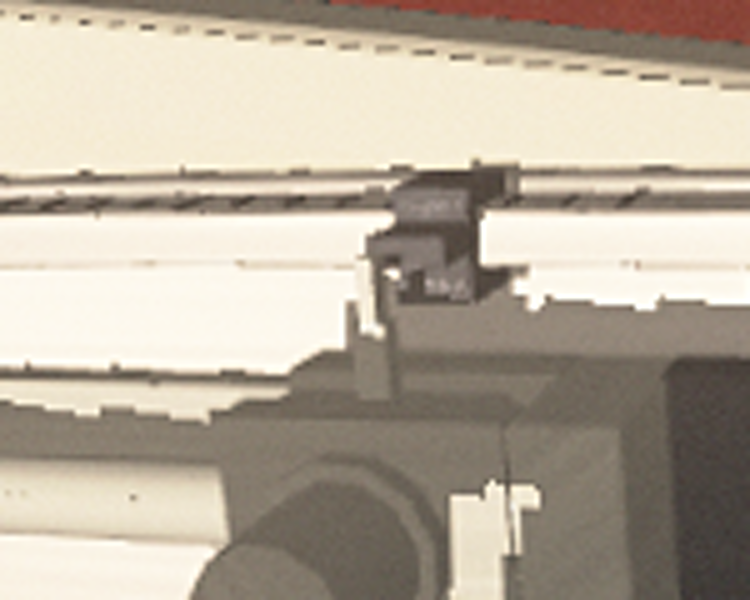

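```bash
python3 - <<'E'
from h import *
s=env.sense();b,R=s['ee_pos'],s['tcp_rot']
t=atz((174.4,224.6),.044,b,R);r=atz((182,222),.039,b,R);gap=(r-t)@dv;P(t,r,gap)
assert 0<gap<.008
g=np.array([.4437,-.3776,.066])+.082*dv
env.movel(g+(.05978+gap)*dv,rate=.02); env.pause(.5); s=st('look')
im,d=look(['pointer_tip','clevis_pin_seat'],tag='w10.png');P(s['tcp_rot'])
look(['pointer_tip','rider_mark'],cam='scene')
print(101,173)
cv2.imwrite('pics/c7.png',cv2.resize(im[173:293,101:251,::-1],None,fx=5,fy=5,interpolation=cv2.INTER_CUBIC))
E
```

```text
[0.4093, -0.3255, 0.044] [0.4085, -0.3228, 0.039] 0.0028
look 26.3583 [0.4261, -0.2371, 0.0661] [4.3127, -10.1054, -11.0124] 0.0149 39.9864
pointer_tip [0.4111, -0.3235, 0.0475] 0.57
clevis_pin_seat [0.4368, -0.3191, 0.0581] 0.65
[[-0.9917, -0.1284, 0.0028], [-0.1284, 0.9917, -0.005], [-0.0022, -0.0054, -1.0]]
pointer_tip [0.4093, -0.3187, 0.0452] 0.68
rider_mark [0.4126, -0.3238, 0.0391] 0.55
101 173
```

View pics/c7.png

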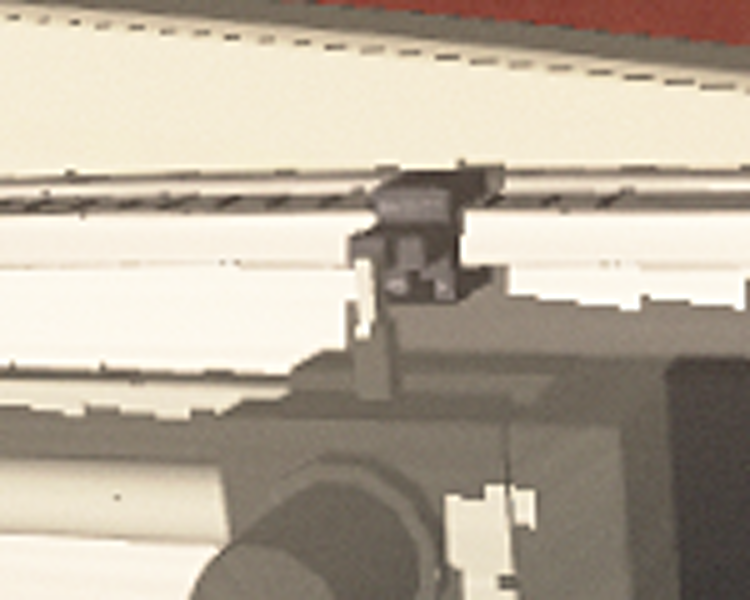

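```bash
python3 - <<'E'
from h import *
s=st('end');print(workorder.finish_job())
E
```

```text
end 26.6583 [0.4261, -0.2371, 0.0661] [4.3705, -9.76, -12.0662] 0.0145 39.9863
the job is handed in; nothing more can be done
None
```

The pin is seated in the fork and eye. The handle is held with the pointer within about 1 mm of the middle of the rider in the last wrist-camera picture, and I handed the job in at 26.7 s; no verdict came back.

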